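# Post the batch tally through the slot of the tally box

### The arm

A 6-joint arm with a two-finger parallel gripper is mounted at the origin on the work surface. World frame = base frame: x ahead of the robot, y to its left, z up, the work surface at z = 0. Lengths are in m, angles in rad, forces in N, time in s.
With the tool pointing down it reaches from about 0.325 to 0.775 m from the base axis. Payload 5.5 kg.
Tool frame: the origin (TCP) lies at the very end of the fingers, on their centre line; the grasp point (between the pads) lies 19 mm behind it; z points along the fingers, y is the line along which they close (so a half turn about z gives the same grasp; the last joint's range is limited). The gripper opens to 88 mm and grips with 3 to 60 N. Pads are 20 mm wide; open, the fingers measure 115 mm over their backs; the gripper's body (75 mm by 178 mm) begins 61 mm behind the grasp point.
Start: joints at [1.171, 0.091, 1.231, -0, 1.82, -0.057], TCP at [0.202, 0.565, 0.223] pointing down, gripper open.
Joint ranges: [-2.87, 2.87], [-0.86, 2.18], [0.17, 2.46], [-1.51, 4.65], [0.06, 2.69], [-2.65, 2.65]. Speed limits (rad/s): [2.57, 2.57, 3.01, 3.14, 3.14, 3.14].

### API

Orientations are given as a unit quaternion [w, x, y, z].
In Python, from plant import env gives the robot as it stands.
- The arm moves only by the tool servo_tool, never from a script. Its arguments are lists of equal length, an entry for each row: "gripper": the closure in counts, from 0 (fully open) to 255 (shut); "dp": the shift along the tool's x, y, z in m, a list of three; "dr": the turn, a rotation vector about the tool's x, y, z in degrees, a list of three. A call has exactly 5 rows; each row shifts and turns the commanded pose from where the row before left it, along the tool's axes as they then stand; what a row does not reach is not made up. A row lasts 1/8 s, in which the tool goes at most 62.5 mm and 10.7 degrees, less where a joint would pass 70% of its speed; a pose out of reach is approached as far as the arm can. A call with a gripper value outside its range is refused whole. The fingers move at their own pace and stop on an object; the grip force is fixed at half the most. Time passes only in rows, so rows that do not move let the fingers close, or fill a call up. It gives the time, the measured TCP pose, the force, the opening and the grip force at its end, in the units of the state.
- env.observe(): the state, without advancing time (a new reading comes with each control period).
- env.read_camera(name): name is "scene" or "side" or "wrist"; returns a dict with "frame" (480x640x3 uint8, red, green, blue), "fx", "fy", "cx", "cy" (pixels), "R" (3x3) and "t" (3): a world point X has camera coordinates R X + t. Camera axes: x right, y down, z forward; pixel columns grow to the right and rows downward; lengths in m; the calibration is good to about 2 mm. The wrist camera is an equidistant fisheye: a pixel r from the principal point sees the ray r / f radians off the axis. A picture is of the moment at which its call begins. There is no depth.
- env.sign_off(): hands the job in; it is judged then, once.
The state is a dict: "clock": time; "joints": joint angles; "joint_velocities": joint speeds; "joint_torque": joint torques, N m; "position": TCP position; "ee_rot": TCP orientation; "ft_force": force on the tool from outside, world axes, zero at the start; "ft_torque": the same for the moment, N m; "width": finger opening in m; "gripper_force": force on a finger pad.
Only numpy, scipy, OpenCV 4.12 (cv2) and the standard library are available. Lean on these libraries where they do the work, as an engineer would, in place of code of your own. Each camera call takes 0.05 s, during which the arm holds its last target. There are 200 camera calls.

### The job

The batch is packed: take the wide tally with the narrow grip tab on top (broad shoulders either side of the tab) out of the rack and post it through the slot in the lid of the steel tally box until it has dropped completely inside. The lid is delicate and its slot is not always in the same place, so feel for the slot gently and never force it; leave the other tallies and the things on the bench where they are.

Things in the scene. Friction and masses are not known exactly. Their poses are not given: they have to be found in the camera images.
- tally: the tally to post: white plastic plate, 60 g, 8 mm thick along its x, upright in a rack pocket. Body 70 mm wide (y), 65 mm high, square shoulders; on it, centred, a grip tab 28 mm wide (y), 8 mm thick, 45 mm high; 110 mm in all. Origin at the centre of its underside, z up. Grip the tab across its thickness; it is the same from either face and may be posted either way round
- tally_top (a point): the centre of the upper end of the tally's tab, 110 mm above its origin
- plain_tally: another white tally in the rack, a plain rectangle 56 mm wide, 90 mm high, 8 mm thick; leave it in the rack. Origin at the centre of its underside
- round_tally: another white tally in the rack, with a round head of 58 mm diameter, 94 mm high, 8 mm thick; leave it in the rack. Origin at the centre of its underside
- rack: grey plastic rack, fixed, 170 mm (x) by 90 mm (y), 32 mm high, with three pockets 11 mm wide at x = -50, 0 and +50 mm whose floor is 8 mm up; which tally stands in which pocket varies. Origin at the centre of its underside
- tally_box: steel box, clear far wall, fixed, 130 by 130 mm (x, y), walls and floor 4 mm. Origin at the centre of its underside, z up. On top a lid 156 by 132 mm, 4 mm thick, its upper face 145 mm above the origin, with one slot: 76 mm long along the box's y, centred in y, 11 mm wide along x, no chamfer. More than 25 N on box or lid counts as forcing
- lid_middle (a point): point on the box's axis at the height of the lid's upper face. The lid is shifted on its rails along the box's x: the slot's centre lies somewhere from 3 to 26 mm from this point towards the box's +x, not measured, to be felt for or seen. The lid stays put sideways under light loads. It is sprung: it starts to sink at about 3 N, 1 mm for each further 3 N, 8 mm at most
- catch_level (a point): point on the box's axis 12 mm below the lid's face. Two sprung catches there, 26 mm either side of the middle, pinch the tally's body (first felt 5 mm below the face), so it will not fall in and must be pushed, with less than about 12 N. Once its shoulders are some 4 mm below this level they let go, the tab passes between them and the tally, released, drops. If it stays, press on the tab's end
- tub_a: white lidded tub, 94 mm square, 110 mm high, beyond the work area; leave alone. Origin under its centre
- tub_b: another such tub; leave alone
- tub_c: another such tub; leave alone
- loose_lid: square white tub lid lying flat, 94 mm, 10 mm thick; leave alone
- tape: brown ring of a tape roll lying flat, 64 mm across, 20 mm high; leave alone
- marker: marker pen lying flat, 125 mm long; leave alone

How it is judged:
By the outcome, as a careful person would: the job done as asked, in the order asked, and still so for the second after the job is handed in, with the robot touching nothing.
It also fails if it takes over 58 s, if anything falls off the work surface, if the arm or the gripper's body presses on something with over 40 N, if the wrist force passes 120 N, or if a joint passes its speed limit or range.

## Working session

There is one attempt and no reset: what is moved stays moved. The work goes in short steps, Python scripts to look and compute and a tool call to move; the robot and the scene stay as the last step left them, time stands still between calls to the robot, and variables do not carry over. Pictures are saved under pics/ and viewed, at most 10 in all, crops included, and the job is handed in when it is done.

Besides the shell and the picture viewer there is one more tool, called after "Call:" as name(argument=value, ...) on one line, values as JSON. servo_tool: Moves the arm, as the interface text tells. Its arguments: {"type":"object","properties":{"gripper":{"type":"array","items":{"type":"number"}},"dp":{"type":"array","items":{"type":"array","items":{"type":"number"}}},"dr":{"type":"array","items":{"type":"array","items":{"type":"number"}}}},"required":["gripper","dp","dr"]}

```bash
mkdir -p pics; ls; cat > h.py <<'E'
import numpy as np,cv2
from plant import env
def cam(n,save=None):
    c=env.read_camera(n)
    if save: cv2.imwrite('pics/'+save,c['frame'][:,:,::-1])
    return c
def ray(c,u,v,fish=False):
    x=(u-c['cx'])/c['fx'];y=(v-c['cy'])/c['fy']
    if fish:
        r=np.hypot(x,y);s=np.sin(r)/r if r>1e-9 else 1;d=np.array([x*s,y*s,np.cos(r)])
    else: d=np.array([x,y,1.])
    R=np.array(c['R']);t=np.array(c['t'])
    return -R.T@t,R.T@d
def onz(c,u,v,z,fish=False):
    o,d=ray(c,u,v,fish);return o+d*(z-o[2])/d[2]
def proj(c,X):
    p=np.array(c['R'])@np.array(X)+np.array(c['t']);return p[0]/p[2]*c['fx']+c['cx'],p[1]/p[2]*c['fy']+c['cy']
def tri(c1,p1,c2,p2):
    o1,d1=ray(c1,*p1);o2,d2=ray(c2,*p2)
    s=np.linalg.lstsq(np.c_[d1,-d2],o2-o1,rcond=None)[0]
    a=o1+d1*s[0];b=o2+d2*s[1];return (a+b)/2,np.linalg.norm(a-b)
E
python3 - <<'E'
from h import *
import pickle
D={}
for n in ['scene','side','wrist']:
    D[n]=cam(n,n+'0.png');c=D[n];print(n,c['fx'],c['cx'],c['cy'],-np.array(c['R']).T@c['t'])
pickle.dump(D,open('d0.pkl','wb'))
s=env.observe();print(s['position'],s['ee_rot'],s['width'],s['clock'],s['ft_force'])
E
```

```text
pics
scene 586.5509431443435 325.2044553612907 224.27588376207552 [1.14877047 0.26221346 1.00477674]
side 591.2731991947999 312.46899492243915 226.64453780908528 [ 0.35144025 -0.84372348  0.87934574]
wrist 371.64829954431775 322.9627956048023 236.6496130474343 [0.12607922 0.59305655 0.38351658]
[0.20159324 0.56489192 0.22177892] [-1.64898210e-04  1.70553835e-01  9.85348086e-01 -7.15215054e-04] 0.08786866111607508 0.15 [-0.61025219  0.53600436  0.21242942]
```

View pics/scene0.png

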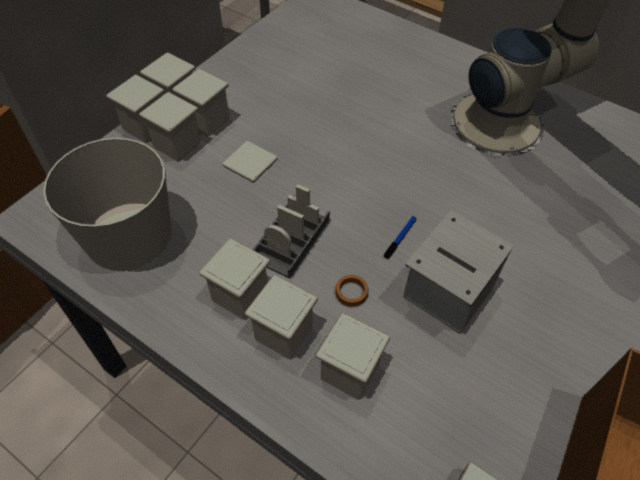

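View pics/side0.png

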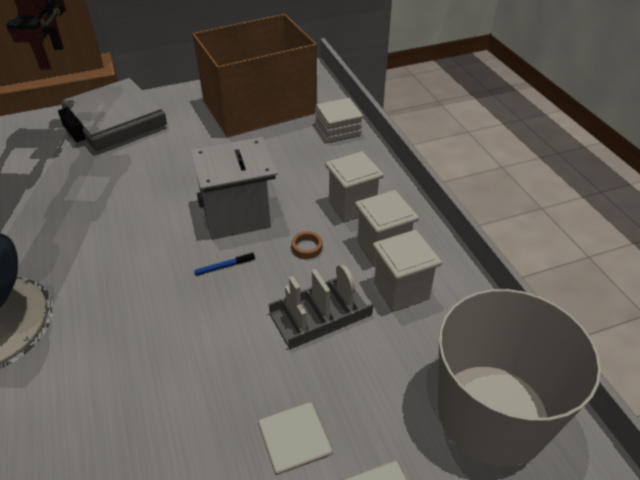

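View pics/wrist0.png

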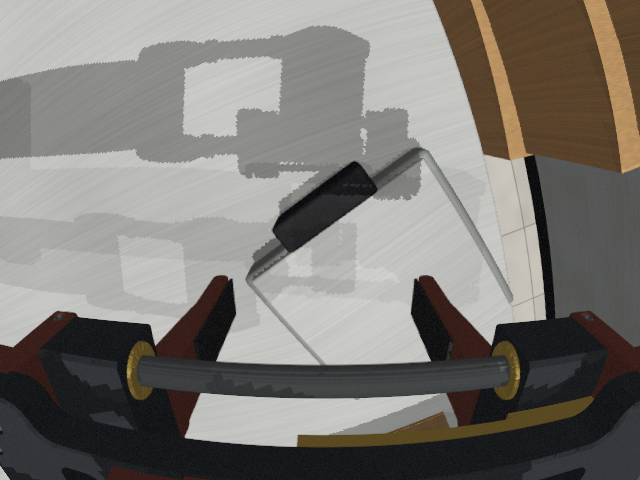

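The scene view shows the rack at about (290,235), with the tabbed tally in the far pocket (tab at 303,195) and the box lid slot at (457,259). In the side view the tally is at (293,295) and the slot at (240,160). Next I'll zoom in on both.

```bash
python3 - <<'E'
import cv2,numpy as np
a=cv2.imread('pics/scene0.png');b=cv2.imread('pics/side0.png')
def crop(i,x,y,w,h,s=4): return cv2.resize(i[y:y+h,x:x+w],None,fx=s,fy=s,interpolation=cv2.INTER_CUBIC)
T=np.hstack([crop(a,245,175,100,75),crop(a,400,200,100,75)])
B=np.hstack([crop(b,262,255,100,75),crop(b,188,130,100,75)])
cv2.imwrite('pics/z.png',np.vstack([T,B]))
E
```

```text
(no output)
```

View pics/z.png

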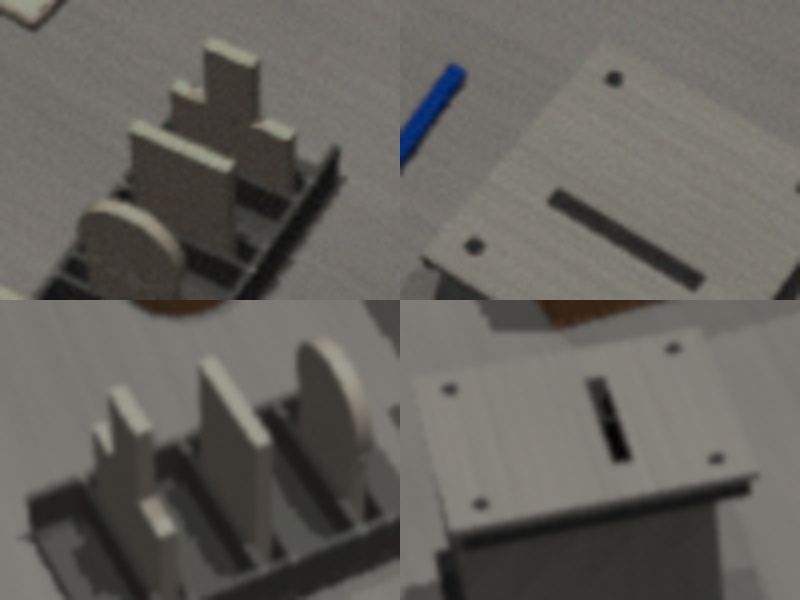

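```bash
cat > m.py <<'E'
from h import *
import pickle
D=pickle.load(open('d0.pkl','rb'));S=D['scene'];P=D['side']
o={'S':(245,175,0,0),'SB':(400,200,400,0),'P':(262,255,0,300),'PB':(188,130,400,300)}
def px(k,x,y): a=o[k];return ((x-a[2])/4+a[0]-.375,(y-a[3])/4+a[1]-.375)
def s(k,x,y,z): return onz(S if k[0]=='S' else P,*px(k,x,y),z)[:2].round(4)
print('tab',tri(S,px('S',232,53),P,px('P',131,410)),s('S',232,53,.118),s('P',131,410,.118))
print('slot',tri(S,px('SB',627,239),P,px('PB',608,420)),s('SB',627,239,.145),s('PB',608,420,.145))
def ang(a,b): d=b-a;return a,b,np.degrees(np.arctan2(d[1],d[0])).round(1),np.hypot(*d).round(4)
print('tally dir',ang(s('S',188,86,.073),s('S',280,128,.073)),ang(s('P',102,428,.073),s('P',158,515,.073)))
print('tab front edge',ang(s('S',205,45,.118),s('S',256,67,.118)),ang(s('P',125,386,.118),s('P',152,430,.118)))
print('plain',ang(s('S',135,128,.098),s('S',232,166,.098)),ang(s('P',205,363,.098),s('P',265,443,.098)))
print('slot dir',ang(s('SB',555,195,.145),s('SB',700,283,.145)),ang(s('PB',597,380,.145),s('PB',621,460,.145)))
print('screws',[s('PB',*p,.145) for p in [(449,389),(673,349),(716,459),(480,503)]])
print('screwsS',[s('SB',*p,.145) for p in [(475,246),(614,79)]])
print('rack front edge',ang(s('P',35,500,.032),s('P',290,405,.032)))
E
python3 m.py
```

```text
tab (array([ 0.53889003, -0.20155369,  0.11651985]), np.float64(0.00020006854759005007)) [ 0.5398 -0.2007] [ 0.5386 -0.2029]
slot (array([0.53239413, 0.13211886, 0.14358412]), np.float64(0.0006521819342564458)) [0.5331 0.1325] [0.5323 0.1299]
tally dir (array([ 0.5404, -0.2293]), array([ 0.5352, -0.1745]), np.float64(95.4), np.float64(0.055)) (array([ 0.5341, -0.1706]), array([ 0.5415, -0.2261]), np.float64(-82.4), np.float64(0.056))
tab front edge (array([ 0.5435, -0.2148]), array([ 0.5402, -0.1857]), np.float64(96.5), np.float64(0.0293)) (array([ 0.5405, -0.189 ]), array([ 0.5434, -0.2166]), np.float64(-84.0), np.float64(0.0278))
plain (array([ 0.5938, -0.221 ]), array([ 0.5849, -0.1679]), np.float64(99.5), np.float64(0.0538)) (array([ 0.5832, -0.1713]), array([ 0.5917, -0.2241]), np.float64(-80.9), np.float64(0.0535))
slot dir (array([0.5307, 0.0951]), array([0.5351, 0.1692]), np.float64(86.6), np.float64(0.0742)) (array([0.5357, 0.1657]), array([0.5299, 0.0952]), np.float64(-94.7), np.float64(0.0707))
screws [array([0.4611, 0.1855]), array([0.5807, 0.1783]), array([0.575, 0.079]), array([0.4557, 0.0865])]
screwsS [array([0.5757, 0.0795]), array([0.4562, 0.086 ])]
rack front edge (array([ 0.5012, -0.1668]), array([ 0.6315, -0.1539]), np.float64(5.7), np.float64(0.1309))
```

Call:
servo_tool(gripper=[150, 150, 150, 150, 150], dp=[[0, 0, -0.01], [0, 0, -0.01], [0, 0, -0.01], [0, 0, 0], [0, 0, 0]], dr=[[0, 0, 10.5], [0, 0, 10.5], [0, 0, 10.5], [0, 0, 10.5], [0, 0, 10.5]])

```text
clock: 0.78
position: [0.2017, 0.5651, 0.2524]
ee_rot: [0.0, 0.591, 0.807, -0.0]
ft_force: [0.3, 0.5, -1.2]
width: 0.0414
gripper_force: 0.0
```

Call:
servo_tool(gripper=[150, 150, 150, 150, 150], dp=[[0, 0, 0], [0, 0, 0], [-0.05, 0.015, 0], [-0.05, 0.015, 0], [-0.05, 0.015, 0]], dr=[[0, 0, 10.5], [0, 0, 0.4], [0, 0, 0], [0, 0, 0], [0, 0, 0]])

```text
clock: 1.4
position: [0.2648, 0.4202, 0.2524]
ee_rot: [0.0, 0.661, 0.75, -0.0]
ft_force: [0.1, -0.7, -0.1]
width: 0.0364
gripper_force: 0.0
```

Call:
servo_tool(gripper=[150, 150, 150, 150, 150], dp=[[-0.055, 0.018, 0], [-0.055, 0.018, 0], [-0.055, 0.018, 0], [-0.055, 0.018, 0], [-0.055, 0.018, 0]], dr=[[0, 0, 0], [0, 0, 0], [0, 0, 0], [0, 0, 0], [0, 0, 0]])

```text
clock: 2.02
position: [0.3875, 0.1579, 0.2527]
ee_rot: [0.0, 0.661, 0.75, 0.0]
ft_force: [1.4, 0.7, -0.1]
width: 0.0363
gripper_force: 0.0
```

Call:
servo_tool(gripper=[150, 150, 150, 150, 150], dp=[[-0.055, 0.018, 0], [-0.055, 0.018, 0], [-0.055, 0.018, 0], [-0.055, 0.018, 0], [-0.055, 0.018, 0]], dr=[[0, 0, 0], [0, 0, 0], [0, 0, 0], [0, 0, 0], [0, 0, 0]])

```text
clock: 2.65
position: [0.5103, -0.1044, 0.2526]
ee_rot: [0.0, 0.661, 0.75, 0.0]
ft_force: [0.1, 0.2, 0.1]
width: 0.0361
gripper_force: 0.0
```

Call:
servo_tool(gripper=[150, 150, 150, 150, 150], dp=[[-0.05, 0.008, 0.02], [-0.05, 0.0083, 0.03], [0, 0, 0.03], [0, 0, 0], [0, 0, 0]], dr=[[0, 0, 0], [0, 0, 0], [0, 0, 0], [0, 0, 0], [0, 0, 0]])

```text
clock: 3.28
position: [0.5385, -0.1994, 0.1741]
ee_rot: [0.001, 0.662, 0.749, 0.0]
ft_force: [0.3, -0.3, 1.0]
width: 0.0361
gripper_force: 0.0
```

```bash
python3 - <<'E'
from h import *
c=cam('wrist','w1.png');print(-np.array(c['R']).T@c['t'],env.observe()['position'])
E
```

```text
[ 0.52807313 -0.11891577  0.3359588 ] [ 0.53874518 -0.19941625  0.17482181]
```

View pics/w1.png

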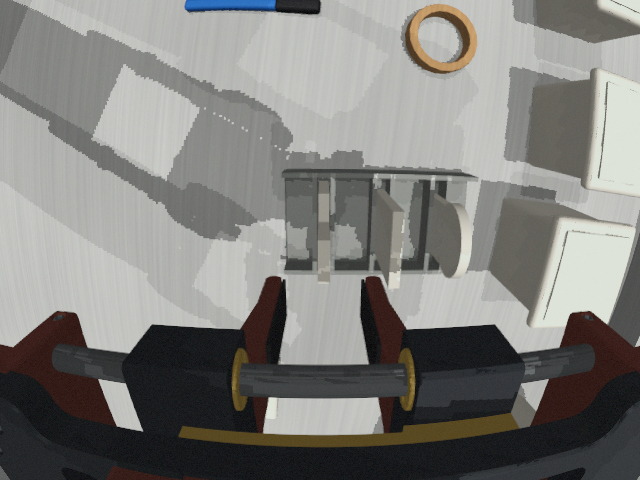

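The tally sits edge-on at (323,185–283), centred between the fingers, and the plain and round tallies are clear to the right.

Call:
servo_tool(gripper=[150, 150, 150, 150, 150], dp=[[-0.002, 0, 0.03], [0, 0, 0.03], [0, 0, 0.021], [0, 0, 0], [0, 0, 0]], dr=[[0, 0, 0], [0, 0, 0], [0, 0, 0], [0, 0, 0], [0, 0, 0]])

```text
clock: 3.95
position: [0.5391, -0.2019, 0.0934]
ee_rot: [0.001, 0.663, 0.749, 0.0]
ft_force: [-0.3, 0.1, 0.2]
width: 0.036
gripper_force: 0.0
```

Call:
servo_tool(gripper=[255, 255, 255, 255, 255], dp=[[0, 0, 0], [0, 0, 0], [0, 0, 0], [0, 0, 0], [0, 0, 0]], dr=[[0, 0, 0], [0, 0, 0], [0, 0, 0], [0, 0, 0], [0, 0, 0]])

```text
clock: 4.58
position: [0.5385, -0.2018, 0.092]
ee_rot: [0.0, 0.663, 0.749, 0.0]
ft_force: [0.4, 0.0, 1.9]
width: 0.0077
gripper_force: 30.0
```

Call:
servo_tool(gripper=[255, 255, 255, 255, 255], dp=[[0, 0, -0.02], [0, 0, -0.03], [0, 0, -0.04], [0, 0, -0.04], [0, 0, -0.04]], dr=[[0, 0, 0], [0, 0, 0], [0, 0, 0], [0, 0, 0], [0, 0, 0]])

```text
clock: 5.2
position: [0.538, -0.2017, 0.2644]
ee_rot: [0.0, 0.663, 0.749, 0.0]
ft_force: [0.3, 0.1, -1.6]
width: 0.0079
gripper_force: 30.0
```

Call:
servo_tool(gripper=[255, 255, 255, 255, 255], dp=[[0, 0, -0.01], [0, 0, 0], [0.03, 0, 0], [0.04, 0, 0], [0.04, 0, 0]], dr=[[0, 0, 5.5], [0, 0, 5], [0, 0, 0], [0, 0, 0], [0, 0, 0]])

```text
clock: 5.82
position: [0.5448, -0.0911, 0.2729]
ee_rot: [0.0, 0.729, 0.685, 0.0]
ft_force: [0.4, 1.0, -0.9]
width: 0.0081
gripper_force: 30.0
```

Call:
servo_tool(gripper=[255, 255, 255, 255, 255], dp=[[0.04, 0, 0], [0.04, 0, 0], [0.04, 0, 0], [0.04, 0, 0], [0.03, 0, 0]], dr=[[0, 0, 0], [0, 0, 0], [0, 0, 0], [0, 0, 0], [0, 0, 0]])

```text
clock: 6.45
position: [0.5565, 0.0992, 0.273]
ee_rot: [0.0, 0.728, 0.685, 0.0]
ft_force: [0.5, -0.6, -0.6]
width: 0.008
gripper_force: 30.0
```

Call:
servo_tool(gripper=[255, 255, 255, 255, 255], dp=[[0.016, -0.013, 0.01], [0.015, -0.013, 0.01], [0, 0, 0.008], [0, 0, 0], [0, 0, 0]], dr=[[0, 0, 0], [0, 0, 0], [0, 0, 0], [0, 0, 0], [0, 0, 0]])

```text
clock: 7.08
position: [0.5333, 0.1295, 0.2442]
ee_rot: [0.0, 0.729, 0.685, 0.0]
ft_force: [-0.1, 0.2, -0.3]
width: 0.0078
gripper_force: 30.0
```

```bash
python3 - <<'E'
from h import *
import pickle
D={n:cam(n) for n in ['scene','side','wrist']}
pickle.dump(D,open('d1.pkl','wb'))
def crop(i,x,y,w,h,s): return cv2.resize(i[y:y+h,x:x+w,::-1],None,fx=s,fy=s,interpolation=cv2.INTER_CUBIC)
T=np.hstack([crop(D['scene']['frame'],400,190,100,75,4),crop(D['side']['frame'],188,100,100,75,4)])
cv2.imwrite('pics/z2.png',np.vstack([T,np.hstack([crop(D['wrist']['frame'],220,100,200,150,2),np.zeros((300,400,3),np.uint8)])]))
s=env.observe();print(s['position'],s['ft_force'])
E
```

```text
[0.53323642 0.12971777 0.2440754 ] [ 0.08648824  0.24973851 -0.38351215]
```

View pics/z2.png

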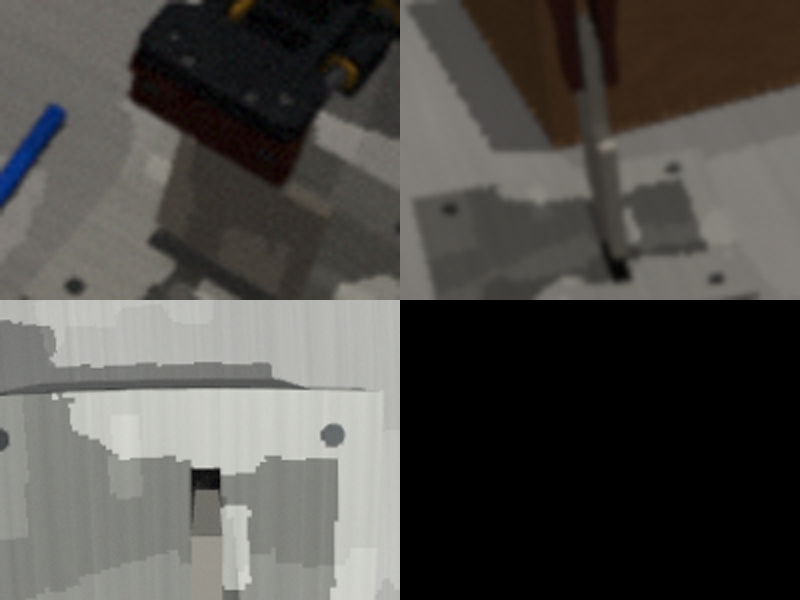

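In the wrist view the slot's +y end is at about crop (205,478), and the tally's lower edge runs into it at (206,490), so they are nearly aligned. I'll measure both from pixels.

```bash
python3 - <<'E'
from h import *
import pickle
D=pickle.load(open('d1.pkl','rb'));c=D['wrist'];g=c['frame'].astype(int).mean(2).round().astype(int)
for v in (182,183,184,185,186,188,190,192,194,195,196,198,200,205,210): print(v,g[v,308:342].tolist())
print('tool y in cam',np.array(c['R'])@[.998,-.061,0])
for n,u,v,z in [('slot +y end',322.7,184,.145),('bottom',323,195,.159)]: print(n,onz(c,u,v,z,True))
E
```

```text
182 [129, 127, 129, 131, 132, 131, 130, 158, 196, 198, 199, 199, 200, 199, 201, 201, 201, 199, 198, 197, 197, 196, 199, 201, 201, 202, 201, 201, 198, 197, 195, 196, 199, 199]
183 [127, 127, 129, 130, 129, 130, 130, 132, 154, 198, 198, 199, 200, 199, 201, 202, 202, 200, 191, 168, 167, 165, 195, 202, 202, 201, 201, 200, 198, 198, 195, 195, 200, 199]
184 [129, 126, 130, 130, 131, 131, 118, 88, 68, 96, 95, 93, 95, 94, 94, 97, 93, 95, 91, 74, 74, 73, 166, 195, 201, 202, 202, 199, 198, 197, 194, 196, 198, 198]
185 [128, 128, 127, 129, 130, 130, 116, 77, 21, 18, 22, 20, 21, 25, 26, 15, 18, 23, 25, 24, 17, 26, 158, 194, 202, 201, 201, 200, 199, 198, 194, 197, 199, 199]
186 [129, 128, 128, 130, 130, 129, 117, 79, 18, 21, 18, 14, 23, 23, 17, 21, 24, 17, 20, 18, 19, 17, 158, 194, 202, 202, 202, 201, 199, 191, 158, 160, 160, 163]
188 [130, 127, 128, 129, 132, 129, 116, 78, 19, 21, 22, 19, 19, 23, 23, 31, 20, 24, 22, 22, 23, 19, 102, 127, 133, 133, 134, 133, 132, 129, 129, 128, 131, 132]
190 [129, 126, 127, 130, 129, 129, 116, 78, 22, 23, 30, 26, 26, 25, 23, 25, 22, 15, 19, 13, 15, 3, 99, 127, 13
[... 846 characters left out ...]
, 131, 129, 128, 128, 130, 131]
200 [128, 126, 128, 128, 129, 128, 119, 91, 61, 94, 108, 108, 107, 109, 107, 107, 111, 110, 107, 108, 109, 96, 86, 100, 107, 122, 132, 132, 131, 128, 126, 128, 128, 130]
205 [128, 127, 130, 127, 129, 128, 117, 93, 74, 109, 107, 108, 109, 109, 108, 108, 107, 107, 111, 109, 110, 108, 158, 178, 183, 193, 201, 199, 198, 195, 192, 194, 196, 198]
210 [130, 126, 128, 129, 127, 128, 119, 95, 86, 109, 107, 108, 109, 107, 108, 110, 109, 108, 107, 109, 108, 111, 135, 173, 183, 182, 182, 180, 183, 194, 191, 194, 196, 197]
tool y in cam [ 9.99859968e-01 -2.15924283e-03 -6.18340155e-04]
slot +y end [0.53519163 0.1701988  0.145     ]
bottom [0.53506317 0.16484013 0.159     ]
```

Call:
servo_tool(gripper=[255, 255, 255, 255, 255], dp=[[0.002, -0.0005, 0.006], [0, 0, 0.006], [0, 0, 0.002], [0, 0, 0.002], [0, 0, 0]], dr=[[0, 0, 0], [0, 0, 0], [0, 0, 0], [0, 0, 0], [0, 0, 0]])

```text
clock: 7.85
position: [0.5324, 0.1322, 0.2275]
ee_rot: [-0.0, 0.729, 0.685, -0.0]
ft_force: [-0.5, 0.7, -1.1]
width: 0.008
gripper_force: 30.0
```

Call:
servo_tool(gripper=[255, 255, 255, 255, 255], dp=[[0, 0, 0.001], [0, 0, 0.001], [0, 0, 0.001], [0, 0, 0], [0, 0, 0]], dr=[[0, 0, 0], [0, 0, 0], [0, 0, 0], [0, 0, 0], [0, 0, 0]])

```text
clock: 8.48
position: [0.5325, 0.1322, 0.2247]
ee_rot: [0.0, 0.729, 0.685, 0.0]
ft_force: [0.1, -0.7, -0.9]
width: 0.0078
gripper_force: 30.0
```

```bash
python3 - <<'E'
from h import *
F=[env.observe()['ft_force'] for _ in range(3)]
c=cam('wrist','w2.png');s=env.observe();print(s['position'],s['ft_force'],s['ft_torque'])
g=c['frame'].astype(int).mean(2).astype(int)
for v in (178,182,184,186,188,190,192,194): print(v,g[v,308:342].tolist())
E
```

```text
[0.53249854 0.1322749  0.2246745 ] [-0.43641653 -0.79508635 -0.4095914 ] [-0.06643941  0.06788912 -0.03550618]
178 [196, 195, 195, 196, 198, 197, 196, 197, 197, 198, 199, 200, 200, 201, 199, 201, 203, 203, 200, 199, 197, 198, 198, 197, 200, 201, 202, 202, 201, 202, 201, 200, 197, 196]
182 [197, 194, 194, 196, 197, 196, 196, 196, 197, 198, 198, 199, 200, 199, 199, 201, 204, 203, 201, 199, 198, 197, 196, 195, 199, 200, 202, 201, 202, 201, 200, 200, 197, 194]
184 [196, 193, 195, 196, 197, 197, 197, 197, 198, 197, 199, 198, 200, 200, 200, 201, 203, 203, 200, 198, 198, 198, 197, 197, 198, 200, 201, 203, 202, 201, 201, 199, 196, 196]
186 [131, 127, 128, 130, 131, 130, 131, 129, 132, 131, 132, 132, 192, 199, 200, 200, 202, 202, 200, 199, 199, 197, 198, 196, 198, 200, 201, 202, 201, 200, 201, 199, 196, 195]
188 [128, 129, 128, 129, 129, 131, 129, 129, 131, 131, 130, 133, 192, 199, 200, 201, 202, 203, 201, 199, 197, 198, 197, 195, 198, 200, 201, 201, 201, 200, 199, 199, 195, 195]
190 [130, 129, 129, 130, 129, 129, 128, 127, 129, 131, 130, 132, 192, 199, 200, 200, 202, 202, 202, 199, 198, 198, 198, 197, 199, 200, 201, 201, 201, 200, 201, 198, 194, 195]
192 [127, 129, 127, 130, 130, 129, 130, 118, 84, 73, 73, 72, 108, 113, 113, 117, 117, 116, 115, 116, 115, 114, 114, 115, 175, 192, 193, 194, 194, 193, 192, 191, 189, 189]
194 [129, 128, 126, 129, 130, 127, 126, 113, 56, 22, 42, 41, 46, 38, 42, 43, 49, 44, 43, 43, 44, 47, 31, 22, 101, 126, 132, 133, 133, 132, 132, 130, 128, 126]
```

Call:
servo_tool(gripper=[255, 255, 255, 255, 255], dp=[[0, 0, 0.001], [0, 0, 0.001], [0, 0, 0.001], [0, 0, 0.001], [0, 0, 0.001]], dr=[[0, 0, 0], [0, 0, 0], [0, 0, 0], [0, 0, 0], [0, 0, 0]])

```text
clock: 9.15
position: [0.5325, 0.1322, 0.2196]
ee_rot: [0.0, 0.729, 0.685, -0.0]
ft_force: [-0.1, 0.2, -0.3]
width: 0.0076
gripper_force: 30.0
```

Call:
servo_tool(gripper=[255, 255, 255, 255, 255], dp=[[0, 0, 0.001], [0, 0, 0.001], [0, 0, 0.001], [0, 0, 0.001], [0, 0, 0]], dr=[[0, 0, 0], [0, 0, 0], [0, 0, 0], [0, 0, 0], [0, 0, 0]])

```text
clock: 9.78
position: [0.5324, 0.1323, 0.2166]
ee_rot: [0.0, 0.729, 0.685, 0.0]
ft_force: [-2.7, -0.1, 6.1]
width: 0.0079
gripper_force: 30.0
```

```bash
python3 - <<'E'
from h import *
a=cam('side');b=cam('wrist');s=env.observe();print(s['position'],s['ft_force'],s['ft_torque'])
def crop(i,x,y,w,h,s): return cv2.resize(i[y:y+h,x:x+w,::-1],None,fx=s,fy=s,interpolation=cv2.INTER_CUBIC)
cv2.imwrite('pics/z3.png',np.hstack([crop(a['frame'],188,100,100,75,4),crop(b['frame'],220,120,200,150,2)]))
E
```

```text
[0.5323347  0.13235475 0.2166503 ] [-2.69096968  0.02504303  6.45713542] [-0.10154012  0.81095093 -0.0223387 ]
```

View pics/z3.png

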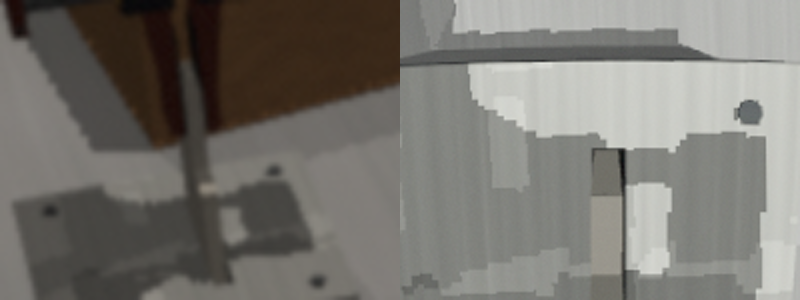

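Side view: the tally now stands in the slot. Wrist crop: its lower end fills the slot at (593–620), leaving a dark gap on the +x side only (620–625). Vertical force is about 6 N, which matches the catches, so I'll go on gently.

Call:
servo_tool(gripper=[255, 255, 255, 255, 255], dp=[[0, 0, 0.001], [0, 0, 0.0005], [0, 0, 0.0005], [0, 0, 0], [0, 0, 0]], dr=[[0, 0, 0], [0, 0, 0], [0, 0, 0], [0, 0, 0], [0, 0, 0]])

```text
clock: 10.5
position: [0.5324, 0.1324, 0.2153]
ee_rot: [0.0, 0.729, 0.685, 0.001]
ft_force: [-2.8, -0.2, 8.2]
width: 0.0078
gripper_force: 30.0
```

Call:
servo_tool(gripper=[255, 255, 255, 255, 255], dp=[[0, 0, 0.0005], [0, 0, 0.0005], [0, 0, 0.0005], [0, 0, 0.0005], [0, 0, 0]], dr=[[0, 0, 0], [0, 0, 0], [0, 0, 0], [0, 0, 0], [0, 0, 0]])

```text
clock: 11.12
position: [0.5323, 0.1323, 0.2112]
ee_rot: [-0.0, 0.729, 0.685, -0.0]
ft_force: [-3.3, 1.5, 1.2]
width: 0.0077
gripper_force: 30.0
```

```bash
python3 - <<'E'
from h import *
b=cam('wrist');s=env.observe();print(s['position'],s['ft_force'],s['ft_torque'])
g=b['frame'].astype(int).mean(2).astype(int)
for v in (190,192,193,194,195,196,198,200,205,210): print(v,g[v,308:342].tolist())
E
```

```text
[0.53226999 0.13231788 0.21124744] [-2.94612529  1.31124341  1.52575395] [ 0.07506403  0.82214278 -0.00800732]
190 [129, 128, 129, 132, 132, 132, 131, 128, 132, 133, 133, 134, 193, 200, 190, 193, 203, 203, 203, 201, 198, 199, 199, 198, 197, 199, 201, 202, 204, 202, 203, 201, 199, 197]
192 [130, 127, 128, 132, 131, 130, 131, 130, 130, 130, 132, 131, 134, 132, 132, 180, 203, 204, 204, 199, 199, 198, 198, 197, 197, 200, 201, 202, 202, 202, 202, 202, 200, 198]
193 [129, 128, 130, 132, 131, 130, 130, 129, 131, 132, 131, 132, 133, 134, 134, 174, 198, 200, 200, 201, 200, 198, 199, 197, 197, 199, 201, 202, 202, 202, 202, 201, 200, 198]
194 [128, 129, 127, 129, 130, 131, 129, 129, 129, 133, 132, 132, 132, 132, 132, 132, 135, 136, 160, 200, 199, 198, 199, 198, 197, 199, 201, 202, 202, 202, 201, 200, 199, 200]
195 [129, 129, 128, 130, 129, 130, 129, 130, 131, 130, 131, 132, 135, 132, 133, 133, 134, 133, 159, 200, 198, 198, 199, 198, 197, 199, 201, 202, 201, 202, 202, 201, 200, 197]
196 [127, 129, 129, 128, 129, 129, 128, 119, 100, 94, 108, 108, 108, 107, 107, 108, 108, 109, 115, 134, 132, 111, 108, 109, 108, 137, 153, 152, 154, 154, 155, 152, 152, 151]
198 [129, 128, 131, 130, 129, 128, 130, 119, 95, 107, 106, 108, 107, 109, 108, 109, 108, 110, 109, 110, 108, 65, 29, 17, 16, 103, 133, 133, 134, 134, 133, 134, 132, 131]
200 [129, 127, 128, 129, 130, 128, 130, 120, 99, 109, 109, 107, 108, 109, 107, 108, 109, 108, 110, 110, 110, 70, 29, 17, 14, 106, 131, 134, 135, 134, 134, 134, 132, 129]
205 [129, 129, 127, 131, 129, 131, 128, 122, 108, 109, 109, 110, 111, 112, 111, 110, 109, 108, 109, 110, 108, 109, 49, 11, 14, 105, 133, 133, 133, 132, 134, 132, 132, 129]
210 [128, 128, 126, 129, 130, 129, 129, 126, 113, 109, 110, 111, 109, 110, 110, 109, 110, 112, 110, 111, 110, 109, 70, 25, 21, 106, 133, 136, 134, 135, 133, 133, 131, 128]
```

Call:
servo_tool(gripper=[255, 255, 255, 255, 255], dp=[[-0.0005, 0, 0], [-0.0005, 0, 0], [0, 0, 0.0005], [0, 0, 0.0005], [0, 0, 0]], dr=[[0, 0, 0], [0, 0, 0], [0, 0, 0], [0, 0, 0], [0, 0, 0]])

```text
clock: 11.8
position: [0.5324, 0.1312, 0.2106]
ee_rot: [-0.0, 0.729, 0.685, -0.0]
ft_force: [-3.1, 2.6, 0.6]
width: 0.0082
gripper_force: 30.0
```

Call:
servo_tool(gripper=[255, 255, 255, 255, 255], dp=[[0, -0.0005, 0], [0, 0, 0], [0, 0, 0], [0, 0, 0], [0, 0, 0]], dr=[[0, 0, 0], [0, 0, 0], [0, 0, 0], [0, 0, 0], [0, 0, 0]])

```text
clock: 12.42
position: [0.532, 0.1312, 0.2105]
ee_rot: [0.0, 0.729, 0.685, -0.0]
ft_force: [-3.3, 1.0, -0.7]
width: 0.008
gripper_force: 30.0
```

Call:
servo_tool(gripper=[255, 255, 255, 255, 255], dp=[[0, 0, 0.001], [0, 0, 0.001], [0, 0, 0.001], [0, 0, 0.001], [0, 0, 0.001]], dr=[[0, 0, 0], [0, 0, 0], [0, 0, 0], [0, 0, 0], [0, 0, 0]])

```text
clock: 13.05
position: [0.532, 0.1312, 0.2057]
ee_rot: [0.0, 0.729, 0.685, 0.0]
ft_force: [-2.3, -0.8, 2.4]
width: 0.008
gripper_force: 30.0
```

Sliding freely with low force, so I'll continue a bit faster.

Call:
servo_tool(gripper=[255, 255, 255, 255, 255], dp=[[0, 0, 0.002], [0, 0, 0.002], [0, 0, 0.002], [0, 0, 0.002], [0, 0, 0.002]], dr=[[0, 0, 0], [0, 0, 0], [0, 0, 0], [0, 0, 0], [0, 0, 0]])

```text
clock: 13.68
position: [0.532, 0.1313, 0.1955]
ee_rot: [0.0, 0.729, 0.685, 0.0]
ft_force: [-2.6, 0.2, 2.6]
width: 0.0077
gripper_force: 30.0
```

Call:
servo_tool(gripper=[255, 255, 255, 255, 255], dp=[[0, 0, 0.002], [0, 0, 0.002], [0, 0, 0.002], [0, 0, 0.002], [0, 0, 0.002]], dr=[[0, 0, 0], [0, 0, 0], [0, 0, 0], [0, 0, 0], [0, 0, 0]])

```text
clock: 14.3
position: [0.532, 0.1313, 0.1855]
ee_rot: [0.0, 0.729, 0.685, 0.0]
ft_force: [-2.0, -0.2, 2.5]
width: 0.0077
gripper_force: 30.0
```

Call:
servo_tool(gripper=[255, 255, 255, 255, 255], dp=[[0, 0, 0.002], [0, 0, 0.002], [0, 0, 0.002], [0, 0, 0.002], [0, 0, 0.002]], dr=[[0, 0, 0], [0, 0, 0], [0, 0, 0], [0, 0, 0], [0, 0, 0]])

```text
clock: 14.92
position: [0.5319, 0.1313, 0.1755]
ee_rot: [0.0, 0.729, 0.685, -0.0]
ft_force: [-1.1, -0.3, 2.6]
width: 0.0077
gripper_force: 30.0
```

Call:
servo_tool(gripper=[255, 255, 255, 255, 255], dp=[[0, 0, 0.002], [0, 0, 0.002], [0, 0, 0.002], [0, 0, 0.002], [0, 0, 0.002]], dr=[[0, 0, 0], [0, 0, 0], [0, 0, 0], [0, 0, 0], [0, 0, 0]])

```text
clock: 15.55
position: [0.5319, 0.1313, 0.1655]
ee_rot: [0.0, 0.729, 0.685, -0.0]
ft_force: [-2.6, 0.4, 3.4]
width: 0.0079
gripper_force: 30.0
```

Call:
servo_tool(gripper=[255, 255, 255, 255, 255], dp=[[0, 0, 0.002], [0, 0, 0.002], [0, 0, 0.002], [0, 0, 0.001], [0, 0, 0.001]], dr=[[0, 0, 0], [0, 0, 0], [0, 0, 0], [0, 0, 0], [0, 0, 0]])

```text
clock: 16.18
position: [0.5319, 0.1313, 0.1576]
ee_rot: [0.0, 0.729, 0.685, -0.0]
ft_force: [-1.5, -0.5, 2.7]
width: 0.0075
gripper_force: 30.0
```

Call:
servo_tool(gripper=[255, 255, 255, 255, 255], dp=[[0, 0, 0.001], [0, 0, 0.001], [0, 0, 0.001], [0, 0, 0.001], [0, 0, 0.001]], dr=[[0, 0, 0], [0, 0, 0], [0, 0, 0], [0, 0, 0], [0, 0, 0]])

```text
clock: 16.8
position: [0.5319, 0.1313, 0.1526]
ee_rot: [-0.0, 0.729, 0.685, 0.0]
ft_force: [-2.3, 0.9, 2.3]
width: 0.0077
gripper_force: 30.0
```

Call:
servo_tool(gripper=[255, 255, 255, 255, 255], dp=[[0, 0, 0.001], [0, 0, 0.001], [0, 0, 0.001], [0, 0, 0.001], [0, 0, 0]], dr=[[0, 0, 0], [0, 0, 0], [0, 0, 0], [0, 0, 0], [0, 0, 0]])

```text
clock: 17.42
position: [0.5319, 0.1312, 0.1484]
ee_rot: [-0.0, 0.729, 0.685, -0.0]
ft_force: [-1.1, 0.4, -0.5]
width: 0.0076
gripper_force: 30.0
```

The upward force vanished, so the catches have let go. Releasing now.

Call:
servo_tool(gripper=[170, 170, 170, 170, 170], dp=[[0, 0, 0], [0, 0, 0], [0, 0, 0], [0, 0, 0], [0, 0, 0]], dr=[[0, 0, 0], [0, 0, 0], [0, 0, 0], [0, 0, 0], [0, 0, 0]])

```text
clock: 18.05
position: [0.5319, 0.1313, 0.1487]
ee_rot: [0.0, 0.729, 0.685, 0.0]
ft_force: [-0.4, -0.4, -0.0]
width: 0.0294
gripper_force: 0.0
```

Call:
servo_tool(gripper=[170, 170, 170, 170, 170], dp=[[0, 0, -0.03], [0, 0, -0.04], [0, 0, -0.04], [0, 0, -0.04], [0, 0, 0]], dr=[[0, 0, 0], [0, 0, 0], [0, 0, 0], [0, 0, 0], [0, 0, 0]])

```text
clock: 18.68
position: [0.5328, 0.1315, 0.3029]
ee_rot: [0.002, 0.729, 0.685, 0.003]
ft_force: [0.3, 0.0, -0.0]
width: 0.0296
gripper_force: 0.0
```

Call:
servo_tool(gripper=[170, 170, 170, 170, 170], dp=[[-0.04, 0, 0], [-0.04, 0, 0], [-0.04, 0, 0], [-0.04, 0, 0], [0, 0, 0]], dr=[[0, 0, 0], [0, 0, 0], [0, 0, 0], [0, 0, 0], [0, 0, 0]])

```text
clock: 19.3
position: [0.5216, -0.0306, 0.2969]
ee_rot: [-0.001, 0.73, 0.684, -0.001]
ft_force: [-0.4, 1.2, -0.6]
width: 0.0295
gripper_force: 0.0
```

```bash
python3 - <<'E'
from h import *
a=cam('side');b=cam('scene');s=env.observe();print(s['clock'],s['position'],s['ft_force'])
def crop(i,x,y,w,h,s): return cv2.resize(i[y:y+h,x:x+w,::-1],None,fx=s,fy=s,interpolation=cv2.INTER_CUBIC)
cv2.imwrite('pics/z4.png',np.hstack([crop(b['frame'],380,180,160,160,2.5),crop(a['frame'],170,100,160,160,2.5)]))
E
```

```text
19.4 [ 0.52187771 -0.02833717  0.29744586] [ 0.40915057  0.69713103 -0.02520107]
```

View pics/z4.png

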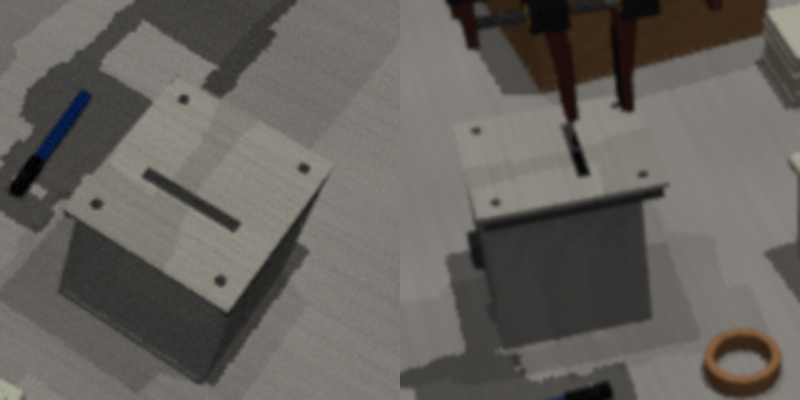

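The slot is empty (scene crop 190,200; side crop 575,150) with nothing sticking out. The fingers are empty and clear of everything.

```bash
python3 -c "
from plant import env
print(env.sign_off())"
```

```text
the job is handed in; nothing more can be done
None
```

I posted the wide tally through the lid slot and handed the job in at about 19 s. It dropped inside the box, the highest force reading on the way was about 9 N, and I touched nothing else.

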